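# Wake three gauging probes in channel order

### The arm

A 6-joint arm with a two-finger parallel gripper is mounted at the origin on the work surface. World frame = base frame: x ahead of the robot, y to its left, z up, the work surface at z = 0. Lengths are in m, angles in rad, forces in N, time in s.
With the tool pointing down it reaches from about 0.4 to 0.825 m from the base axis. Payload 7 kg.
Tool frame: the origin (TCP) lies on the centre line of the jaws, within the pads' length; the fingertips stand 8 mm ahead of it and the grasp point (between the pads) lies 11 mm behind it; z points along the fingers, y is the line along which they close (so a half turn about z gives the same grasp; the last joint's range is limited). The gripper opens to 85 mm and grips with 20 to 120 N. Pads are 22 mm wide; open, the fingers measure 114 mm over their backs; the gripper's body (76 mm by 85 mm) begins 54 mm behind the grasp point. The pads swing forward as they close: fully open they stand 13 mm farther back than shut.
Start: joints at [1.575, 0.359, 0.012, 0, -1.224, -0.288], TCP at [0.189, 0.648, 0.239] pointing down, gripper open.
Joint ranges: [-3.07, 3.07], [-1.43, 2.12], [-1.02, 1.25], [-3.03, 1.67], [-3.05, -0], [-3.03, 3.03]. Speed limits (rad/s): [2.39, 2.39, 3.01, 3.14, 3.14, 3.14].

### API

Orientations are given as [roll, pitch, yaw] about the fixed x, y, z axes, in that order (R = Rz(yaw) Ry(pitch) Rx(roll)).
In Python, from bench import bot, imaging, spot_in, outline_of, mark_of gives the robot as it stands.
- The arm moves only by the tool move_arm, never from a script. Its argument "targets" is a list of rows, each a list of 3 entries, a list of its own where there are three numbers: the shift along the tool's x, y, z in units of 30 cm (1.0 is 30 cm), then the turn, a rotation vector about the tool's x, y, z in units of pi/4 rad (1.0 is pi/4 rad), then the opening, from -1 (shut) to 1 (fully open). In form: [[[x, y, z], [rx, ry, rz], jaw], ...]. A call has 1 to 20 rows; each row is the pose to reach, as a shift and turn from the pose commanded when the call began, along the tool's axes at that moment; what a row does not reach only later rows make up. A row lasts 1/8 s, in which the tool goes at most 62.5 mm and 10.7 degrees, less where a joint would pass 70% of its speed; a pose out of reach is approached as far as the arm can. A call with a number of a shift or a turn outside -1 to 1 is refused whole. A call with a gripper value outside its range is refused whole. The fingers move at their own pace and stop on an object; the grip force is fixed at half the most. Time passes only in rows, so rows that repeat a pose let the fingers close. It gives the time, the measured TCP pose, the force, the opening and the grip force at its end, in the units of the state.
- bot.get_state(): the state, without advancing time (a new reading comes with each control period).
- imaging.read_camera(name): name is "scene" or "top"; returns the picture (480x640x3 uint8, red, green, blue); there is no depth.
- imaging.get_calibration(name): a dict with "fx", "fy", "cx", "cy" (pixels), "dist" ([k1, k2, p1, p2, k3] as OpenCV has them; the pictures are not rectified), "R" (3x3) and "t" (3): a world point X has camera coordinates R X + t. Camera axes: x right, y down, z forward; pixel columns grow to the right and rows downward; lengths in m; the calibration is good to about 2 mm. A picture is of the moment at which its call begins. get_calibration takes no time and is no camera call.
- bot.sign_off(): hands the job in; it is judged then, once.
Trained networks look in the newest picture that a camera, given by its name, has taken for a name from the list of things; names that differ only in an ending like _2 or _b are one class to them, and where a whole thing is asked for, a point or a joint stands for the part that bears it (a point fixed in the world has none). Each returns a list of dicts, best first, with "score" (0 to 1); they miss things now and then, are a little off and sometimes report something else, mostly with a low value. They report only what shows in the picture. A call takes as long as a camera call. They do not tell look-alikes from the thing itself.
- spot_in(camera, query): "point" ([column, row] as shares, 0 to 1, of the picture: columns of its width, rows of its height, amid what is visible of it).
- outline_of(camera, query): "region" (480x640 bool, what is visible of it) and "point" ([column, row] as shares, 0 to 1, of the picture: columns of its width, rows of its height, amid what is visible of it).
- mark_of(camera, query): "point" ([column, row] as shares, 0 to 1, of the picture: columns of its width, rows of its height: a listed point, or the origin of a listed thing).
The state is a dict: "clock": time; "joint_pos": joint angles; "joint_vel": joint speeds; "joint_efforts": joint torques, N m; "tool_pos": TCP position; "orientation": TCP orientation; "contact_force": force on the tool from outside, world axes, zero at the start; "ft_torque": the same for the moment, N m; "grip_width": opening from 0.0 (shut) to 1.0 (fully open); "gripper_force": force on a finger pad.
Only numpy, scipy, OpenCV 4.12 (cv2) and the standard library are available. Lean on these libraries where they do the work, as an engineer would, in place of code of your own. Each camera call takes 0.05 s, during which the arm holds its last target. There are 200 camera calls.

### The job

Give the gauging set its channel order: with the fingertips, lightly press the three probe plungers down in turn, first the one with the flat disc head, then the ball head, then the narrow bar head. Push each down by about 10 mm, half its stroke, never to its stop; it stays where you leave it. Do not lift or shift the stands, and leave all other things on the granite alone.

Things in the scene. Friction and masses are not known exactly. Their poses are not given: they have to be found in the camera images.
- disc_stand: Probe stand of the disc-headed plunger: a square foot 84 x 84 mm, 18 mm thick, dark iron, with an upright grey round housing 32 mm across whose top (38 mm across at the collar) is 36 mm under the raised head's top. Loose on the granite, about 2 kg in all. Origin: centre of the underside, z up. With the plunger raised, the top of the head is 115 mm above the granite.
- disc_top (a point): Centre of the top of the plunger's bare-steel head, a flat round disc, 42 mm across and 7 mm thick, on a 10 mm stem on the stand's upright axis. The point goes down with the plunger.
- disc_plunger (a joint): How far this plunger has been pushed down, in m: 0 raised, 0.020 against its bottom stop. It starts between 0 and 0.002. It slides straight down against a steady brake of about 3 N (no spring) and stays where it is left.
- ball_stand: Probe stand of the ball-headed plunger: a round foot 92 mm across, 18 mm thick, dark iron, with an upright grey round housing 32 mm across whose top (38 mm across at the collar) is 36 mm under the raised head's top. Loose on the granite, about 2 kg in all. Origin: centre of the underside, z up. With the plunger raised, the top of the head is 160 mm above the granite.
- ball_top (a point): Centre of the top of the plunger's bare-steel head, a ball, 26 mm in diameter, on a 10 mm stem on the stand's upright axis. The point goes down with the plunger.
- ball_plunger (a joint): How far this plunger has been pushed down, in m: 0 raised, 0.020 against its bottom stop. It starts between 0 and 0.002. It slides straight down against a steady brake of about 3 N (no spring) and stays where it is left.
- bar_stand: Probe stand of the bar-headed plunger: an oblong foot 60 mm (stand x) by 108 mm (stand y), 18 mm thick, dark iron, with an upright grey round housing 32 mm across whose top (38 mm across at the collar) is 36 mm under the raised head's top. Loose on the granite, about 2 kg in all. Origin: centre of the underside, z up. With the plunger raised, the top of the head is 75 mm above the granite.
- bar_top (a point): Centre of the top of the plunger's bare-steel head, a narrow straight bar, 14 mm (stand x) by 44 mm (stand y), 9 mm thick, on a 10 mm stem on the stand's upright axis. The point goes down with the plunger.
- bar_plunger (a joint): How far this plunger has been pushed down, in m: 0 raised, 0.020 against its bottom stop. It starts between 0 and 0.002. It slides straight down against a steady brake of about 3 N (no spring) and stays where it is left.
- hub: Turned steel flanged hub, 84 mm across, 54 mm high. Bystander, loose; origin at the centre of its underside.
- ring_gauge: Plain steel ring, 72 mm outside, 48 mm bore, 22 mm high. Bystander, loose; origin at the centre of its underside.
- sleeve: Hollow turned aluminium sleeve, 62 mm outside, 50 mm bore, 65 mm high. Bystander, loose; origin at the centre of its underside.
- vee_block: Dark steel slotted block, 50 x 70 x 42 mm. Bystander, loose; origin at the centre of its underside.
- caliper: Caliper lying flat along y, 230 mm long, 12 mm high. Bystander, loose; origin at the centre of its underside.
- spray_can: White spray can with blue cap, 52 mm across, 170 mm high. Bystander, loose; origin at the centre of its underside.
- gauge_block: Upright gauge block 35 x 9 x 60 mm high on a 45 x 35 mm foot. Bystander, loose; origin at the centre of its underside.
Not all that is in view belongs to the job. Leave any purple or yellow look-alike of the disc_stand alone.

How it is judged:
On the way, in this order (a step that is already met when the one before it is completed fails the run):
1. First, the disc-headed plunger stands 5 to 15.5 mm down (value of joint disc_plunger between 0.005 and 0.0155 m), for 0.2 s.
2. Second, the ball-headed plunger stands 5 to 15.5 mm down (value of joint ball_plunger between 0.005 and 0.0155 m), for 0.2 s.
3. Third, the bar-headed plunger stands 5 to 15.5 mm down (value of joint bar_plunger between 0.005 and 0.0155 m), for 0.2 s.
At the end, for the whole second after the job is handed in: All three plungers stand 5 to 15.5 mm down, their stands upright (0.05 rad), at rest and within 10 mm of where they began, the bystanders within 15 mm (all of step 1 and all of step 2 and all of step 3 and angle between each of disc_stand, ball_stand, bar_stand's own z axis and vertical below 0.05 rad and distance of each of disc_stand, ball_stand, bar_stand from where it was at the start of the episode below 0.01 m and linear speed of each of disc_stand, ball_stand, bar_stand below 0.02 m/s and distance of each of hub, ring_gauge, sleeve, vee_block, caliper, spray_can, gauge_block from where it was at the start of the episode below 0.015 m); the robot touches nothing.
It fails at once if a plunger pushed down (4 mm) before its turn: order disc, ball, bar ((value of joint disc_plunger below 0.005 m and value of joint ball_plunger above 0.004 m) or (value of joint disc_plunger below 0.005 m and value of joint bar_plunger above 0.004 m) or (value of joint ball_plunger below 0.005 m and value of joint bar_plunger above 0.004 m)).
It fails at once if a plunger driven down to its stop (past 15.5 mm) (value of joint any of disc_plunger, ball_plunger, bar_plunger above 0.0155 m).
It fails at once if a probe stand pushed harder than 20 N (contact force between any of the arm, the fingers and disc_stand above 20 N or contact force between any of the arm, the fingers and ball_stand above 20 N or contact force between any of the arm, the fingers and bar_stand above 20 N).
It fails at once if a probe stand lifted (5 mm), tipped (0.1 rad) or shoved (10 mm) (height (world z) of any of disc_stand, ball_stand, bar_stand above 0.005 m or angle between any of disc_stand, ball_stand, bar_stand's own z axis and vertical above 0.1 rad or distance of any of disc_stand, ball_stand, bar_stand from where it was at the start of the episode above 0.01 m).
It fails at once if a bystander moved (15 mm) (distance of any of hub, ring_gauge, sleeve, vee_block, caliper, spray_can, gauge_block from where it was at the start of the episode above 0.015 m).
It also fails if it takes over 48 s, if anything falls off the work surface, if the arm or the gripper's body presses on something with over 40 N, if the wrist force passes 120 N, or if a joint passes its speed limit or range.

## Working session

There is one attempt and no reset: what is moved stays moved. The work goes in short steps, Python scripts to look and compute and a tool call to move; the robot and the scene stay as the last step left them, time stands still between calls to the robot, and variables do not carry over. Pictures are saved under pics/ and viewed, at most 10 in all, crops included, and the job is handed in when it is done.

Besides the shell and the picture viewer there is one more tool, called after ">>>" by a JSON object that holds its "op" and its "data". move_arm: Moves the arm, as the interface text tells. Its arguments: {"type":"object","properties":{"targets":{"type":"array","items":{"type":"array"}}},"required":["targets"]}

```bash
mkdir -p pics
cat > h.py <<'E'
import numpy as np, cv2
from bench import bot, imaging, spot_in, outline_of, mark_of
def cal(n):
    c=imaging.get_calibration(n); K=np.array([[c['fx'],0,c['cx']],[0,c['fy'],c['cy']],[0,0,1.]])
    return K,np.array(c['dist'],float),np.array(c['R'],float),np.array(c['t'],float)
def at_z(n,px,z):
    K,d,R,t=cal(n); u=cv2.undistortPoints(np.array([[px]],float),K,d)[0,0]
    C=-R.T@t; r=R.T@np.array([u[0],u[1],1]); return C+r*(z-C[2])/r[2]
def proj(n,X):
    K,d,R,t=cal(n); return cv2.projectPoints(np.array([X],float),cv2.Rodrigues(R)[0],t,K,d)[0][0,0]
def save(n,img): cv2.imwrite(n,img[:,:,::-1])
E
python3 - <<'E'
from h import *
for n in ['scene','top']:
    save(f'pics/{n}0.png',imaging.read_camera(n))
H=dict(disc=.115,ball=.160,bar=.075)
for n in ['scene','top']:
    K,d,R,t=cal(n); print(n,'cam at',(-R.T@t).round(3),K[0,0])
    for k,z in H.items():
        for q,zz in [(k+'_top',z),(k+'_stand',0)]:
            for r in mark_of(n,q):
                p=np.array(r['point'])*[640,480]; print(n,q,round(r['score'],2),p.round(1),at_z(n,p,zz).round(4))
print(bot.get_state())
E
```

```text
scene cam at [1.096 0.696 0.73 ] 469.35450301426164
scene disc_top 0.63 [263.6 168.7] [ 0.4511 -0.4108  0.115 ]
scene disc_top 0.55 [263.2 197.3] [ 0.5459 -0.265   0.115 ]
scene disc_top 0.54 [203.3 200.9] [ 0.6781 -0.354   0.115 ]
scene disc_top 0.53 [209.6 173.3] [ 0.5885 -0.4916  0.115 ]
scene disc_top 0.48 [233.5 330.7] [0.8549 0.1158 0.115 ]
scene disc_stand 0.96 [221.  206.4] [ 0.5737 -0.4824  0.    ]
scene disc_stand 0.81 [270. 233.] [ 0.5392 -0.2595  0.    ]
scene disc_stand 0.79 [271.6 204.9] [ 0.4493 -0.3871  0.    ]
scene disc_stand 0.75 [212.7 233.8] [ 0.6657 -0.3616  0.    ]
scene ball_top 0.53 [438.7 259.9] [0.4562 0.2509 0.16  ]
scene ball_top 0.38 [343.4 212.1] [ 0.4815 -0.0122  0.16  ]
scene ball_stand 0.71 [428.  317.4] [0.4581 0.2475 0.    ]
scene bar_stand 0.67 [328.1 270.4] [ 0.5209 -0.0237  0.    ]
top cam at [0.426 0.013 1.554] 619.1033795294143
top disc_top 0.82 [452.8 183. ] [ 0.6807 -0.3595  0.115 ]
top disc_top 0.77 [473.5 281.3] [ 0.4445 -0.3992  0.115 ]
top disc_top 0.67 [418.5 242.3] [ 0.5401 -0.2698  0.115 ]
top disc_top 0.67 [413.6 246.5] [ 0.5306 -0.2
[... 506 characters left out ...]
': array([ 1.57509632e+00,  3.58578920e-01,  1.19220416e-02,  5.83304107e-06,
       -1.22408144e+00, -2.88082352e-01]), 'joint_vel': array([-1.23294737e-03,  1.66712297e-03, -1.56936663e-03, -2.00159193e-05,
        3.24302703e-04,  1.15557380e-03]), 'joint_efforts': array([ 6.54846826e-04, -5.82766235e+01,  2.93611318e+01,  6.94096684e+00,
       -5.10643604e-04, -4.88109052e-06]), 'tool_pos': array([0.18901741, 0.64799038, 0.23932655]), 'orientation': array([-3.14153547e+00,  1.12217929e-05, -2.83780379e-01]), 'contact_force': array([-0.03586779,  0.31913538, -0.33774769]), 'ft_torque': array([ 0.02051932, -0.07359685, -0.03987056]), 'gripper_force': 0.0, 'grip_width': 1.0020139297821196}
```

View pics/scene0.png

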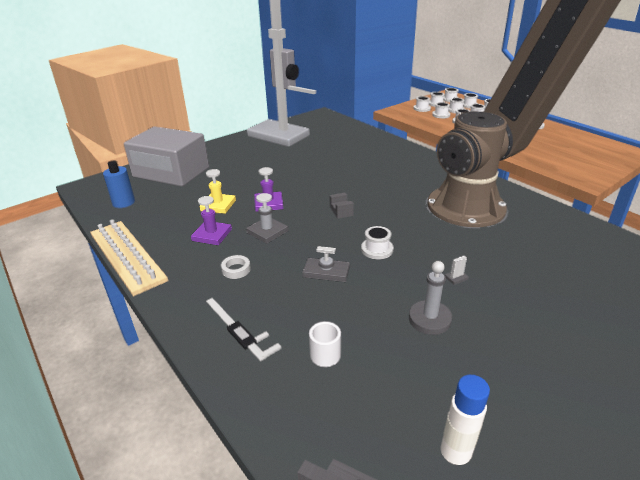

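View pics/top0.png

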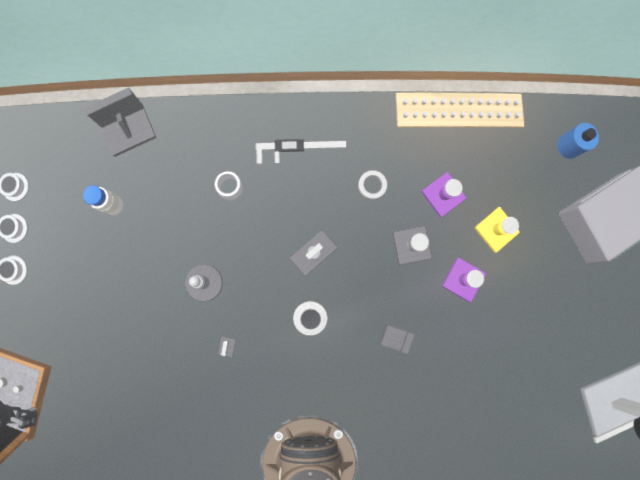

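Run:
```python
import cv2
a=cv2.imread('pics/scene0.png')[145:275,170:370]; cv2.imwrite('pics/crop1.png',cv2.resize(a,(800,520),interpolation=cv2.INTER_CUBIC))
```

```text
(no output)
```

View pics/crop1.png

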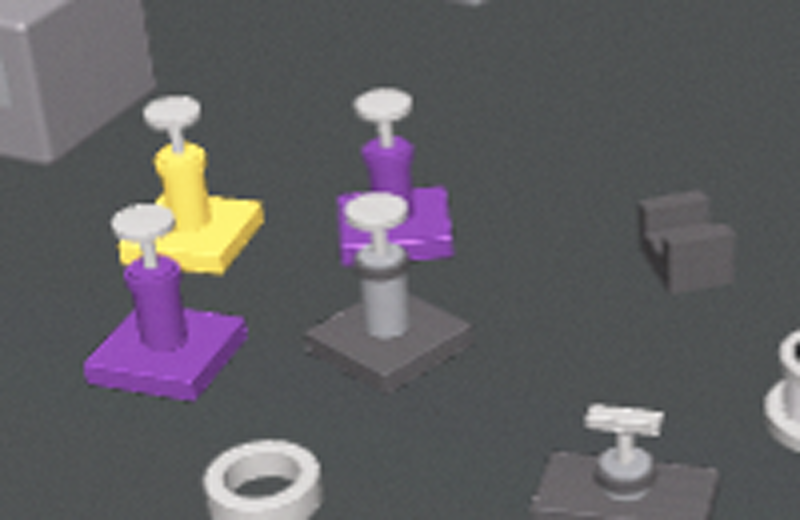

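Scene view: the disc-head candidates are yellow (213,175), purple (266,172), purple (205,201) and grey/dark iron (264,197, top view 419,242). The crop shows that the grey one, with grey housing and dark square foot, is the true disc_stand. The ball is at (438,266) in scene and (196,282) in top. The bar is at (326,250) in scene and (314,252) in top.

Next I'll refine the head centres by segmenting the bright heads.

Run:
```python
from h import *
T={n:cv2.cvtColor(cv2.imread(f'pics/{n}0.png'),cv2.COLOR_BGR2GRAY) for n in('scene','top')}
G=dict(disc=([.541,-.267],.1105),ball=([.461,.250],.146),bar=([.523,-.024],.0695))
for k,(xy,z) in G.items():
  for n in T:
    c=proj(n,[*xy,z]); r=16
    x0,y0=int(c[0])-r,int(c[1])-r; w=T[n][y0:y0+2*r,x0:x0+2*r]
    for th in (150,175,195):
      N,L,S,C=cv2.connectedComponentsWithStats((w>th).astype(np.uint8))
      if N<2: continue
      i=1+np.argmin([np.hypot(*(C[j]-r))-S[j,4]*.1 for j in range(1,N)])
      p=C[i]+[x0,y0]; ys,xs=np.where(L==i); print(k,n,th,p.round(1),S[i].tolist(),at_z(n,p,z).round(4),end=' ')
      e=cv2.minAreaRect(np.c_[xs,ys].astype(np.float32)); print(np.round(e[1],1),round(e[2]))
print('bystanders')
for q in ['hub','ring_gauge','sleeve','vee_block','caliper','spray_can','gauge_block']:
  r=mark_of('top',q)[:1]
  for s in r: print(q,at_z('top',np.array(s['point'])*[640,480],0).round(3),round(s['score'],2))
big=[]
for n in T:
  for k,(xy,z) in G.items():
    c=proj(n,[*xy,z]).astype(int); im=cv2.imread(f'pics/{n}0.png')[c[1]-20:c[1]+20,c[0]-20:c[0]+20]; im=cv2.resize(im,(260,260),interpolation=cv2.INTER_NEAREST); big.append(im)
cv2.imwrite('pics/heads.png',np.vstack([np.hstack(big[:3]),np.hstack(big[3:])]))
```

```text
disc scene 150 [264. 201.] [8, 12, 19, 19, 199] [ 0.5512 -0.2535  0.1105] [18.7 15.6] 73
disc scene 175 [263.9 200.3] [8, 12, 16, 18, 153] [ 0.5495 -0.2569  0.1105] [15. 17.] 0
disc scene 195 [263.6 197. ] [9, 13, 14, 8, 86] [ 0.5404 -0.2727  0.1105] [ 7. 13.] 90
disc top 150 [419.2 241.6] [10, 6, 19, 20, 310] [ 0.5422 -0.2723  0.1105] [19. 18.] 90
disc top 175 [419.4 241.7] [10, 7, 19, 18, 268] [ 0.5419 -0.2728  0.1105] [17. 18.] 90
disc top 195 [419.4 241.7] [11, 7, 18, 18, 246] [ 0.5419 -0.2728  0.1105] [17. 17.] 45
ball scene 150 [437.3 271.2] [10, 11, 15, 21, 204] [0.4717 0.2624 0.146 ] [20. 14.] 90
ball scene 175 [438.4 265.9] [14, 11, 11, 11, 90] [0.4566 0.2527 0.146 ] [10.6  9.2] 45
ball scene 195 [438.8 265.7] [15, 11, 10, 10, 74] [0.4554 0.2526 0.146 ] [9.2 8.5] 45
ball top 150 [194.4 282.7] [7, 5, 17, 27, 252] [0.4571 0.2522 0.146 ] [16.4 25. ] 21
ball top 175 [195.2 281.1] [10, 11, 14, 13, 118] [0.4606 0.2504 0.146 ] [12.7 12. ] 45
ball top 195 [192.7 280.8] [10, 12, 8, 10, 63] [0.4615 0.2561 0.146 ] [9. 7.] 90
bar scene 150 [325.8 253.7] [5, 14, 20, 18, 194] [ 0.5397 -0.0081  0.0695] [18.9 16.6] 6
bar scene 175 [325.5 249.4] [6, 14, 19, 8, 98] [ 0.5291 -0.0222  0.0695] [18.   5.6] 6
bar scene 195 [325.8 248.6] [6, 15, 18, 5, 56] [ 0.5265 -0.0244  0.0695] [16.9  3.3] 6
bar top 150 [313.8 250.9] [8, 5, 19, 18, 219] [ 0.5288 -0.0237  0.0695] [13.9 20.1] 27
bar top 175 [313.8 251.1] [9, 6, 17, 16, 172] [ 0.5283 -0.0236  0.0695] [12.1 18.3] 27
bar top 195 [313.6 251.3] [9, 7, 16, 15, 146] [ 0.5279 -0.0231  0.0695] [10.7 17.4] 27
bystanders
hub [ 0.371 -0.015  0.   ] 0.96
ring_gauge [ 0.693 -0.168  0.   ] 0.66
sleeve [0.695 0.187 0.   ] 0.6
vee_block [ 0.304 -0.227  0.   ] 0.96
caliper [0.805 0.003 0.   ] 0.96
spray_can [0.654 0.484 0.   ] 0.73
gauge_block [0.31  0.205 0.   ] 0.69
```

View pics/heads.png

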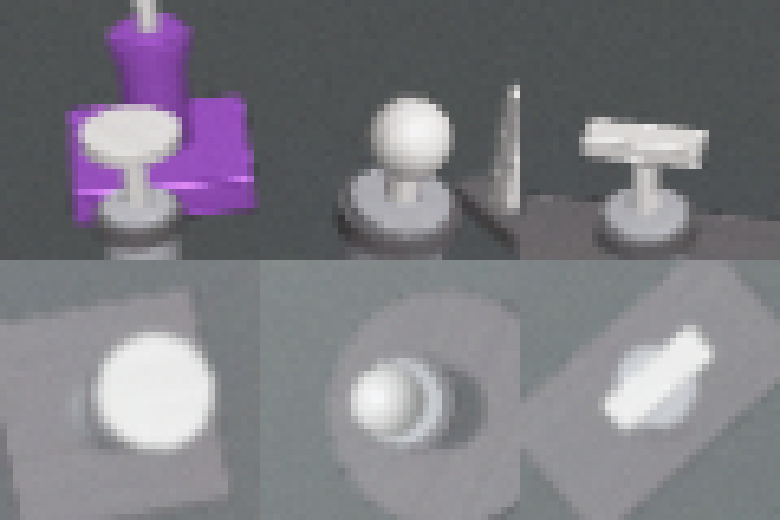

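Crop: the disc face centre is at scene (263.6,197) and top (419.4,241.7). The ball is at about top (194,281), and the bar at top (313.8,251). The world targets are disc (0.541,-0.272), ball (0.459,0.253) and bar (0.5285,-0.023). I'll close the jaws and travel high.

>>> {"op": "move_arm", "data": {"targets": [[[0.2,0.13,-0.1],[0,0,0],-1],[[0.45,0.27,-0.1],[0,0,0],-1],[[0.67,0.4,-0.1],[0,0,0],-1],[[0.888,0.533,-0.1],[0,0,0],-1],[[0.888,0.533,-0.1],[0,0,0],-1],[[0.888,0.533,-0.1],[0,0,0],-1]]}}

```text
clock: 1.8
tool_pos: [0.4022, 0.417, 0.2698]
orientation: [-3.141, -0.0, -0.288]
contact_force: [-0.3, 0.5, -0.1]
grip_width: -0.005
gripper_force: 0.0
```

>>> {"op": "move_arm", "data": {"targets": [[[0.15,0.15,0],[0,0,0],-1],[[0.3,0.3,0],[0,0,0],-1],[[0.45,0.45,0],[0,0,0],-1],[[0.6,0.6,0],[0,0,0],-1],[[0.732,0.723,0],[0,0,0],-1],[[0.732,0.723,0],[0,0,0],-1],[[0.732,0.723,0],[0,0,0],-1]]}}

```text
clock: 2.68
tool_pos: [0.55, 0.1505, 0.2692]
orientation: [-3.142, 0.0, -0.284]
contact_force: [-0.9, -0.1, 0.4]
grip_width: 0.001
gripper_force: 0.0
```

```bash
cat >> h.py <<'E'
from scipy.spatial.transform import Rotation as Ro
def to(X):
    s=bot.get_state(); R=Ro.from_euler('xyz',s['orientation']).as_matrix()
    print(round(s['clock'],2),s['tool_pos'].round(4),s['orientation'].round(3),'F',s['contact_force'].round(2),'grip',round(s['grip_width'],3),'q6',s['joint_pos'][5].round(2),'rows',(R.T@(np.array(X)-s['tool_pos'])/.3).round(4))
E
python3 -c "
from h import *
to([.541,-.272,.25])"
```

```text
2.67 [0.55   0.1505 0.2692] [-3.142  0.    -0.284] F [-0.85 -0.12  0.36] grip 0.001 q6 0.68 rows [0.3663 1.36   0.0637]
```

>>> {"op": "move_arm", "data": {"targets": [[[0.04,0.17,0],[0,0,0],-1],[[0.09,0.34,0],[0,0,0],-1],[[0.14,0.51,0],[0,0,0],-1],[[0.183,0.68,0],[0,0,0],-1]]}}

```text
clock: 3.18
tool_pos: [0.5457, -0.0607, 0.2696]
orientation: [-3.141, -0.001, -0.281]
contact_force: [0.1, 0.4, -0.9]
grip_width: 0.0
gripper_force: 0.0
```

>>> {"op": "move_arm", "data": {"targets": [[[0.04,0.17,0],[0,0,0],-1],[[0.09,0.34,0.01],[0,0,0],-1],[[0.14,0.51,0.03],[0,0,0],-1],[[0.183,0.68,0.06],[0,0,0],-1],[[0.183,0.68,0.06],[0,0,0],-1],[[0.183,0.68,0.06],[0,0,0],-1],[[0.183,0.68,0.06],[0,0,0],-1]]}}

```text
clock: 4.05
tool_pos: [0.5419, -0.2706, 0.2518]
orientation: [-3.141, -0.001, -0.281]
contact_force: [0.3, -0.2, -0.5]
grip_width: -0.002
gripper_force: 0.0
```

```bash
python3 -c "
from h import *
to([.541,-.272,.135])
save('pics/scene1.png',imaging.read_camera('scene')[130:290,160:380].repeat(3,0).repeat(3,1))"
```

```text
4.05 [ 0.5419 -0.2706  0.2518] [-3.141e+00 -1.000e-03 -2.810e-01] F [ 0.28 -0.23 -0.47] grip -0.002 q6 1.43 rows [-0.0018  0.0053  0.3892]
```

View pics/scene1.png

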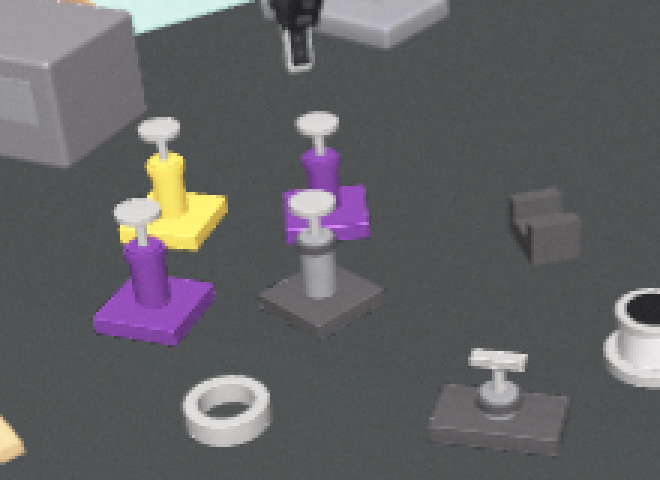

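The picture shows the shut fingertips at crop (298,68), which is scene (259.3,152.7), above the grey disc stand. Nothing has been disturbed.

```bash
python3 -c "
from h import *
for z in (.252,.244,.236,.23): print(z,proj('scene',[.5419,-.2706,z]).round(1))"
```

```text
0.252 [258.5 148.6]
0.244 [258.8 151.5]
0.236 [259.1 154.4]
0.23 [259.3 156.6]
```

>>> {"op": "move_arm", "data": {"targets": [[[0,0.003,0.1],[0,0,0],-1],[[0,0.003,0.2],[0,0,0],-1],[[0,0.003,0.3],[0,0,0],-1],[[0,0.003,0.36],[0,0,0],-1],[[0,0.003,0.38],[0,0,0],-1],[[0,0.003,0.38],[0,0,0],-1],[[0,0.003,0.38],[0,0,0],-1],[[0,0.003,0.38],[0,0,0],-1]]}}

```text
clock: 5.1
tool_pos: [0.5414, -0.2732, 0.1382]
orientation: [-3.142, -0.001, -0.284]
contact_force: [-0.1, 0.5, -0.8]
grip_width: 0.001
gripper_force: 0.0
```

>>> {"op": "move_arm", "data": {"targets": [[[0,0,0.02],[0,0,0],-1],[[0,0,0.04],[0,0,0],-1],[[0,0,0.044],[0,0,0],-1],[[0,0,0.047],[0,0,0],-1],[[0,0,0.051],[0,0,0],-1],[[0,0,0.054],[0,0,0],-1],[[0,0,0.057],[0,0,0],-1],[[0,0,0.061],[0,0,0],-1],[[0,0,0.061],[0,0,0],-1],[[0,0,0.061],[0,0,0],-1]]}}

```text
clock: 6.35
tool_pos: [0.5411, -0.2732, 0.119]
orientation: [3.142, -0.0, -0.284]
contact_force: [-0.4, 0.3, 1.9]
grip_width: -0.002
gripper_force: 1.1
```

>>> {"op": "move_arm", "data": {"targets": [[[0,0,0.003],[0,0,0],-1],[[0,0,0.007],[0,0,0],-1],[[0,0,0.01],[0,0,0],-1],[[0,0,0.013],[0,0,0],-1],[[0,0,0.017],[0,0,0],-1],[[0,0,0.02],[0,0,0],-1]]}}

```text
clock: 7.1
tool_pos: [0.5411, -0.2732, 0.1129]
orientation: [3.142, -0.0, -0.284]
contact_force: [-0.4, -0.4, 3.2]
grip_width: -0.002
gripper_force: 1.5
```

>>> {"op": "move_arm", "data": {"targets": [[[0,0,0],[0,0,0],-1],[[0,0,0],[0,0,0],-1],[[0,0,0],[0,0,0],-1]]}}

```text
clock: 7.48
tool_pos: [0.5409, -0.273, 0.1129]
orientation: [-3.141, 0.0, -0.284]
contact_force: [0.5, -0.8, 0.6]
grip_width: -0.002
gripper_force: 0.5
```

>>> {"op": "move_arm", "data": {"targets": [[[0,0,-0.02],[0,0,0],-1],[[0,0,-0.07],[0,0,0],-1],[[0,0,-0.2],[0,0,0],-1],[[0,0,-0.35],[0,0,0],-1],[[0,0,-0.49],[0,0,0],-1],[[0,0,-0.49],[0,0,0],-1],[[0,0,-0.49],[0,0,0],-1]]}}

```text
clock: 8.35
tool_pos: [0.5407, -0.2729, 0.2605]
orientation: [-3.141, -0.001, -0.284]
contact_force: [-0.4, -0.4, -0.6]
grip_width: 0.001
gripper_force: 0.0
```

Run:
```python
from h import *
to([.459,.253,.26])
a=cv2.imread('pics/scene0.png')[:,:,::-1]; b=imaging.read_camera('scene')
f=lambda i:cv2.resize(np.ascontiguousarray(i[180:240,235:295]),(390,390),interpolation=cv2.INTER_CUBIC)
save('pics/cmp.png',np.hstack([f(a),f(b)]))
print([proj('scene',[.541,-.272,.115-q])[1].round(1) for q in (0,.005,.01,.015)])
# shift of the disc blob (rows), mid threshold
for i in (a,b):
  g=cv2.cvtColor(np.ascontiguousarray(i),cv2.COLOR_RGB2GRAY)[185:215,252:277]; N,L,S,C=cv2.connectedComponentsWithStats((g>195).astype(np.uint8)); j=1+S[1:,4].argmax(); print(C[j]+[252,185],S[j])
```

```text
8.35 [ 0.5407 -0.2729  0.2605] [-3.141e+00 -1.000e-03 -2.840e-01] F [-0.39 -0.42 -0.57] grip 0.001 q6 1.43 rows [-0.7525 -1.6067  0.002 ]
[np.float64(195.7), np.float64(197.3), np.float64(199.0), np.float64(200.6)]
[263.55813953 197.        ] [ 5  9 14  8 86]
[263.66304348 200.15217391] [ 5 12 14  9 92]
```

View pics/cmp.png

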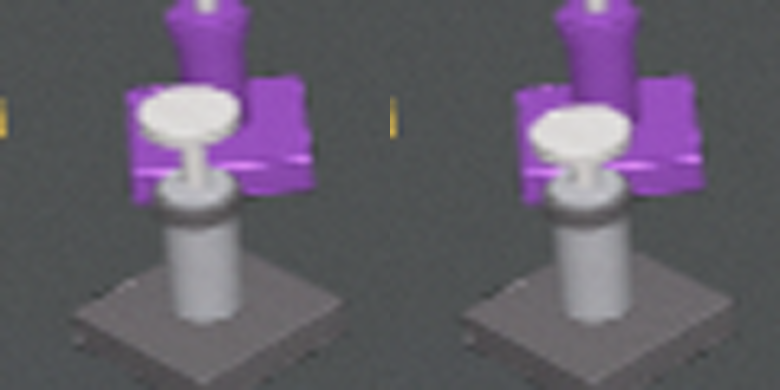

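The before/after pair shows the disc head 3.15 px lower, about 9.6 mm, with the stand unmoved. Next is the ball.

>>> {"op": "move_arm", "data": {"targets": [[[-0.08,-0.17,0],[0,0,0],-1],[[-0.16,-0.34,0],[0,0,0],-1],[[-0.24,-0.51,0],[0,0,0],-1],[[-0.32,-0.68,0],[0,0,0],-1],[[-0.376,-0.803,0],[0,0,0],-1]]}}

```text
clock: 9.02
tool_pos: [0.499, -0.0085, 0.2592]
orientation: [3.141, 0.001, -0.283]
contact_force: [-0.2, 1.1, -0.1]
grip_width: 0.002
gripper_force: 0.0
```

>>> {"op": "move_arm", "data": {"targets": [[[-0.08,-0.17,0],[0,0,0],-1],[[-0.16,-0.34,0],[0,0,0],-1],[[-0.24,-0.51,0],[0,0,0],-1],[[-0.32,-0.68,0],[0,0,0],-1],[[-0.376,-0.803,0],[0,0,0],-1],[[-0.376,-0.803,0],[0,0,0],-1],[[-0.376,-0.803,0],[0,0,0],-1],[[-0.376,-0.803,0],[0,0,0],-1]]}}

```text
clock: 10.02
tool_pos: [0.4593, 0.2516, 0.2597]
orientation: [3.141, 0.0, -0.285]
contact_force: [0.3, -0.5, -0.0]
grip_width: -0.002
gripper_force: 0.0
```

```bash
python3 -c "
from h import *
to([.459,.253,.176])"
```

```text
10.03 [0.4593 0.2516 0.2597] [ 3.141  0.    -0.285] F [ 0.26 -0.52 -0.02] grip -0.002 q6 0.41 rows [-0.0022 -0.0044  0.279 ]
```

>>> {"op": "move_arm", "data": {"targets": [[[0,-0.004,0.1],[0,0,0],-1],[[0,-0.004,0.2],[0,0,0],-1],[[0,-0.004,0.27],[0,0,0],-1],[[0,-0.004,0.28],[0,0,0],-1],[[0,-0.004,0.28],[0,0,0],-1],[[0,-0.004,0.28],[0,0,0],-1],[[0,-0.004,0.28],[0,0,0],-1]]}}

```text
clock: 10.9
tool_pos: [0.4599, 0.254, 0.1768]
orientation: [-3.14, -0.001, -0.284]
contact_force: [-0.1, 0.1, 0.9]
grip_width: -0.002
gripper_force: 0.0
```

>>> {"op": "move_arm", "data": {"targets": [[[0,0,0.01],[0,0,0],-1],[[0,0,0.019],[0,0,0],-1],[[0,0,0.023],[0,0,0],-1],[[0,0,0.027],[0,0,0],-1],[[0,0,0.03],[0,0,0],-1],[[0,0,0.033],[0,0,0],-1],[[0,0,0.037],[0,0,0],-1],[[0,0,0.04],[0,0,0],-1]]}}

```text
clock: 11.9
tool_pos: [0.4597, 0.2538, 0.164]
orientation: [-3.141, -0.0, -0.284]
contact_force: [-0.6, -0.2, 3.8]
grip_width: -0.0
gripper_force: 1.5
```

Contact is at the expected height with about 3 N. I'll go on to TCP z 0.158, which is 10 mm down.

>>> {"op": "move_arm", "data": {"targets": [[[0,0,0.003],[0,0,0],-1],[[0,0,0.007],[0,0,0],-1],[[0,0,0.01],[0,0,0],-1],[[0,0,0.013],[0,0,0],-1],[[0,0,0.017],[0,0,0],-1],[[0,0,0.02],[0,0,0],-1],[[0,0,0.02],[0,0,0],-1],[[0,0,0.02],[0,0,0],-1],[[0,0,0.02],[0,0,0],-1]]}}

```text
clock: 13.02
tool_pos: [0.4596, 0.2537, 0.1579]
orientation: [3.142, 0.0, -0.284]
contact_force: [0.8, 1.1, 0.3]
grip_width: -0.0
gripper_force: 0.6
```

>>> {"op": "move_arm", "data": {"targets": [[[0,0,-0.02],[0,0,0],-1],[[0,0,-0.07],[0,0,0],-1],[[0,0,-0.2],[0,0,0],-1],[[0,0,-0.34],[0,0,0],-1],[[0,0,-0.34],[0,0,0],-1],[[0,0,-0.34],[0,0,0],-1]]}}

```text
clock: 13.78
tool_pos: [0.4594, 0.2537, 0.2605]
orientation: [-3.141, -0.0, -0.284]
contact_force: [-0.6, -0.3, -0.2]
grip_width: -0.001
gripper_force: 0.0
```

Run:
```python
from h import *
to([.5285,-.023,.25])
a=cv2.imread('pics/scene0.png')[:,:,::-1]; b=imaging.read_camera('scene')
f=lambda i:cv2.resize(np.ascontiguousarray(i[250:330,400:480]),(390,390),interpolation=cv2.INTER_CUBIC)
save('pics/cmp2.png',np.hstack([f(a),f(b)]))
print([proj('scene',[.459,.253,.147-q])[1].round(1) for q in (0,.005,.01,.015)])
for i in (a,b):
  g=cv2.cvtColor(np.ascontiguousarray(i),cv2.COLOR_RGB2GRAY)[255:285,428:449]; N,L,S,C=cv2.connectedComponentsWithStats((g>195).astype(np.uint8)); j=1+S[1:,4].argmax(); print(C[j]+[428,255],S[j])
```

```text
13.78 [0.4594 0.2537 0.2605] [-3.141 -0.    -0.284] F [-0.57 -0.34 -0.16] grip -0.001 q6 0.41 rows [0.4793 0.8208 0.0343]
[np.float64(266.1), np.float64(268.0), np.float64(270.0), np.float64(271.9)]
[438.75675676 265.67567568] [ 6  6 10 10 74]
[438.06849315 269.50684932] [ 6 10 10 10 73]
```

View pics/cmp2.png

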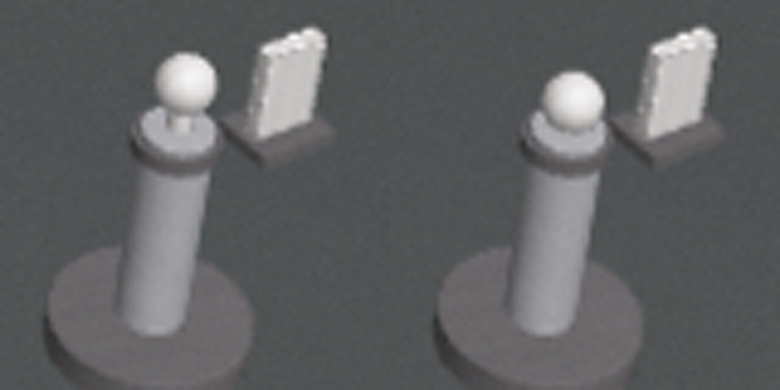

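The before/after pair shows the ball head 3.8 px lower, about 9.8 mm, with the stand steady. Next is the bar.

>>> {"op": "move_arm", "data": {"targets": [[[0.08,0.14,0],[0,0,0],-1],[[0.17,0.29,0],[0,0,0],-1],[[0.26,0.44,0],[0,0,0],-1],[[0.35,0.6,0],[0,0,0],-1],[[0.44,0.75,0],[0,0,0],-1],[[0.479,0.821,0],[0,0,0],-1],[[0.479,0.821,0.1],[0,0,0],-1],[[0.479,0.821,0.25],[0,0,0],-1],[[0.479,0.821,0.4],[0,0,0],-1],[[0.479,0.821,0.5],[0,0,0],-1],[[0.479,0.821,0.54],[0,0,0],-1],[[0.479,0.821,0.54],[0,0,0],-1],[[0.479,0.821,0.54],[0,0,0],-1],[[0.479,0.821,0.54],[0,0,0],-1]]}}

```text
clock: 15.58
tool_pos: [0.5293, -0.0227, 0.0992]
orientation: [-3.14, -0.002, -0.284]
contact_force: [0.4, -0.2, -0.5]
grip_width: 0.001
gripper_force: 0.0
```

```bash
python3 -c "
from h import *
to([.5285,-.023,.079])"
```

```text
15.57 [ 0.5293 -0.0227  0.0992] [-3.14e+00 -2.00e-03 -2.84e-01] F [ 0.36 -0.18 -0.48] grip 0.001 q6 0.96 rows [-0.0026  0.0017  0.0673]
```

>>> {"op": "move_arm", "data": {"targets": [[[0,0,0.02],[0,0,0],-1],[[0,0,0.04],[0,0,0],-1],[[0,0,0.047],[0,0,0],-1],[[0,0,0.051],[0,0,0],-1],[[0,0,0.054],[0,0,0],-1],[[0,0,0.057],[0,0,0],-1],[[0,0,0.061],[0,0,0],-1],[[0,0,0.064],[0,0,0],-1],[[0,0,0.067],[0,0,0],-1]]}}

```text
clock: 16.7
tool_pos: [0.5287, -0.023, 0.078]
orientation: [-3.141, -0.0, -0.284]
contact_force: [-1.5, 0.5, 3.2]
grip_width: 0.0
gripper_force: 1.5
```

>>> {"op": "move_arm", "data": {"targets": [[[0,0,0.003],[0,0,0],-1],[[0,0,0.007],[0,0,0],-1],[[0,0,0.01],[0,0,0],-1],[[0,0,0.013],[0,0,0],-1],[[0,0,0.017],[0,0,0],-1],[[0,0,0.017],[0,0,0],-1],[[0,0,0.017],[0,0,0],-1],[[0,0,0.017],[0,0,0],-1]]}}

```text
clock: 17.7
tool_pos: [0.5285, -0.023, 0.0726]
orientation: [3.141, 0.0, -0.284]
contact_force: [-0.5, 0.0, -0.4]
grip_width: 0.0
gripper_force: 0.0
```

>>> {"op": "move_arm", "data": {"targets": [[[0,0,-0.02],[0,0,0],-1],[[0,0,-0.07],[0,0,0],-1],[[0,0,-0.2],[0,0,0],-1],[[0,0,-0.38],[0,0,0],-1],[[0,0,-0.54],[0,0,0],-1],[[0,0,-0.6],[0,0,0],-1],[[0,0,-0.6],[0,0,0],-1],[[0,0,-0.6],[0,0,0],-1]]}}

```text
clock: 18.7
tool_pos: [0.528, -0.023, 0.2525]
orientation: [3.142, 0.001, -0.284]
contact_force: [0.2, -1.4, -0.6]
grip_width: -0.002
gripper_force: 0.0
```

Run:
```python
from h import *
to([.5285,-.023,.25])
a=cv2.imread('pics/scene0.png')[:,:,::-1]; b=imaging.read_camera('scene')
save('pics/final.png',b)
print([proj('scene',[.5285,-.023,.0705-q])[1].round(1) for q in (0,.005,.01,.015)])
for i in (a,b):
  g=cv2.cvtColor(np.ascontiguousarray(i),cv2.COLOR_RGB2GRAY)[240:270,312:340]; N,L,S,C=cv2.connectedComponentsWithStats((g>195).astype(np.uint8)); j=1+S[1:,4].argmax(); print(C[j]+[312,240],S[j])
```

```text
18.7 [ 0.528  -0.023   0.2525] [ 3.142e+00  1.000e-03 -2.840e-01] F [ 0.24 -1.38 -0.63] grip -0.002 q6 0.96 rows [ 0.0015 -0.0006  0.0082]
[np.float64(248.8), np.float64(250.5), np.float64(252.1), np.float64(253.8)]
[325.78571429 248.55357143] [ 5  7 18  5 56]
[325.73684211 251.57894737] [ 5 10 18  5 57]
```

View pics/final.png

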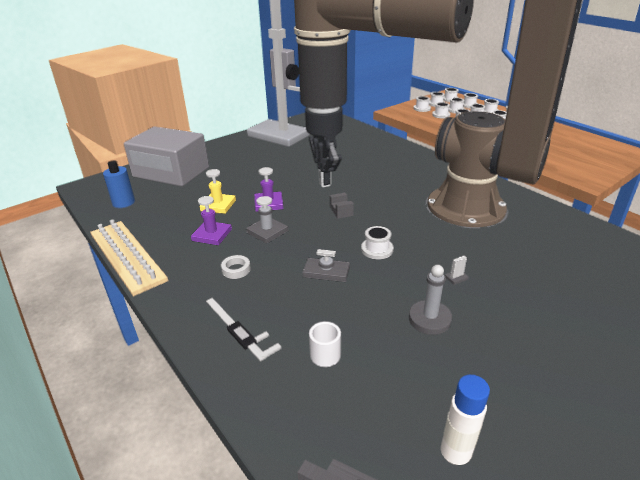

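The final picture shows all three heads lowered: disc (264,200), ball (438,269.5) and bar (326,251.6, about 9 mm down). The stands and bystanders look unmoved, and the arm is clear.

```bash
python3 -c "
from bench import bot
print(bot.sign_off())"
```

```text
the job is handed in; nothing more can be done
None
```

I pressed the disc, ball and bar plungers in that order, each about 9–10 mm down by camera measurement. The stands and bystanders looked unmoved, and I handed the job in with the clock at about 19 s of 48 s; the sign-off returned no verdict.

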